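# Open the notebook press in the copy room

### The arm

A 7-joint arm with a two-finger parallel gripper is mounted at the origin on the work surface. World frame = base frame: x ahead of the robot, y to its left, z up, the work surface at z = 0. Lengths are in m, angles in rad, forces in N, time in s.
With the tool pointing down it reaches from about 0.4 to 0.85 m from the base axis. Payload 10.4 kg.
Tool frame: the origin (TCP) lies at the very end of the fingers, on their centre line; the grasp point (between the pads) lies 19 mm behind it; x points along the fingers, z is the direction in which the jaws open and shut, and the axes are right-handed (so a half turn about x gives the same grasp; the last joint's range is limited). The gripper opens to 85 mm and grips with 20 to 120 N. Pads are 22 mm wide; open, the fingers measure 114 mm over their backs; the gripper's body (76 mm by 85 mm) begins 54 mm behind the grasp point. The pads swing forward as they close: fully open they stand 13 mm farther back than shut.
Start: joints at [-1.352, 0.332, -0.065, 1.46, 0.022, 1.35, -0.088], TCP at [0.15, 0.607, 0.231] pointing down, gripper open.
Joint ranges: [-2.6, 2.6], [-0.5, 2.12], [-1.47, 1.34], [0.16, 2.42], [-1.27, 4.41], [0.06, 2.06], [-2.6, 2.6]. Speed limits (rad/s): [2.22, 2.22, 2.79, 2.79, 3.14, 3.14, 3.14].

### API

Orientations are given as a unit quaternion [x, y, z, w].
In Python, from workcell import get_obs, camera, camera_info, hand_in gives the robot as it stands.
- The arm moves only by the tool move_arm, never from a script. Its argument "motion" is text: rows parted by semicolons, each of 4 numbers parted by spaces: the shift along the world's x, y, z in m, then the turn about the world's z in rad. In form: tx ty tz spin; .... A call has 1 to 10 rows; each row is the pose to reach, as a shift and turn from the pose commanded when the call began; what a row does not reach only later rows make up. A row lasts 1/8 s, in which the tool goes at most 62.5 mm and 10.7 degrees, less where a joint would pass 70% of its speed; a pose out of reach is approached as far as the arm can. A call with a gripper value outside its range is refused whole. "grip" is the opening, from 0 (shut) to 1 (fully open), set as the call begins (left out, the last holds). The fingers move at their own pace and stop on an object; "force" is the grip in N (left out, the last holds). Time passes only in rows, so rows that repeat a pose let the fingers close. It gives the time, the measured TCP pose, the force and the opening at its end, in the units of the state.
- get_obs(): the state, without advancing time (a new reading comes with each control period).
- camera(name): name is "scene" or "top" or "wrist"; returns (picture, depth): 480x640x3 uint8, red, green, blue; 480x640 float32, m along the optical axis (not along the pixel's ray), 0 where there is no reading.
- camera_info(name): a dict with "camera_matrix" (3x3 intrinsics, pixels), "eye" and "attitude" of the camera in the world. Camera axes: x right, y up, looking along -z (the intrinsics and any distortion apply to the point x, -y, -z); pixel columns grow to the right and rows downward; lengths in m; the calibration is good to about 2 mm. A picture is of the moment at which its call begins: read the wrist's pose just before it. camera_info takes no time and is no camera call; for the wrist camera it gives the pose at the moment of the call.
- hand_in(): hands the job in, once; it reports no verdict.
The state is a dict: "clock": time; "joint_pos": joint angles; "joint_velocities": joint speeds; "tau": joint torques, N m; "position": TCP position; "ee_rot": TCP orientation; "ft_force": force on the tool from outside, world axes, zero at the start; "torque": the same for the moment, N m; "grip_width": opening from 0.0 (shut) to 1.0 (fully open).
Only numpy, scipy, OpenCV 4.12 (cv2) and the standard library are available. Lean on these libraries where they do the work, as an engineer would, in place of code of your own. Each camera call takes 0.05 s, during which the arm holds its last target.

### The job

Two small screw presses stand on the copy-room counter; one has a finished bound notebook under its platen, the other is empty. Open the press that holds the notebook: turn its handwheel anticlockwise (seen from above), following it up as it rises, until the platen stands at least 10 mm higher than it started, then let go. Leave the notebook where it lies and the empty press as it is.

Things in the scene. Friction and masses are not known exactly. Their poses are not given: they have to be found in the camera images.
- wheel_grip (a point): Dark steel handwheel of the press with the notebook: outside diameter 60 mm, rim 16 mm high, three spokes, hub 4 mm proud of the rim. The point is on its vertical axis at half rim height, 205 mm above the counter, and rises with the wheel. The rim can be gripped across its diameter from above at any yaw; nothing is beside it, and the press's crossbar (boss included) lies 40 mm below the point.
- wheel (a joint): Angle of that handwheel in rad: 0 at the start (platen down on the notebook), growing anticlockwise seen from above, end stop at 2.0. Steep quick screw: wheel, stem and platen rise together 12 mm per rad (10 mm needs 0.83 rad, 48 degrees). It turns stiffly (about 0.25 N m) and stays where it is left.
- book: The notebook under the platen: brown card covers, blue spine, 170 x 120 x 30 mm, 0.4 kg, flat on the fixed grey press base (150 x 210 x 25 mm, a steel column at each side under a crossbar); its ends stick out about 30 mm beyond the platen, front and back. Origin at the centre of its underside, x along its length, z up.
- spare_wheel_grip (a point): Handwheel of the empty press: same wheel, same kind of press, but standing 15 mm lower (about 190 mm above the counter), since nothing lies under its platen. Point on its axis at half rim height. Not to be turned.

How it is judged:
By the outcome, as a careful person would: the job done as asked, in the order asked, and still so for the second after the job is handed in, with the robot touching nothing.
It also fails if it takes over 38 s, if anything falls off the work surface, if the arm or the gripper's body presses on something with over 40 N, if the wrist force passes 120 N, or if a joint passes its speed limit or range.

## Working session

There is one attempt and no reset: what is moved stays moved. The work goes in short steps, Python scripts to look and compute and a tool call to move; the robot and the scene stay as the last step left them, time stands still between calls to the robot, and variables do not carry over. Pictures are saved under pics/ and viewed, and the job is handed in when it is done.

Besides the shell and the picture viewer there is one more tool, called after ">>>" as name(argument=value, ...) on one line, values as JSON. move_arm: Moves the arm, as the interface text tells. Its arguments: {"type":"object","properties":{"motion":{"type":"string"},"grip":{"type":"number"},"force":{"type":"number"}},"required":["motion"]}

```bash
mkdir -p pics; ls; python3 - <<'E'
from workcell import get_obs,camera,camera_info
import cv2,numpy as np
o=get_obs();print(o)
for n in("top","scene"):
    p,d=camera(n);cv2.imwrite(f"pics/{n}1.png",p[:,:,::-1]);np.save(f"{n}_d.npy",d);print(n,camera_info(n))
E
```

```text
pics
{'clock': 0.0, 'joint_pos': array([-1.35156039,  0.33289865, -0.06469411,  1.46096762,  0.02160231,
        1.34988594, -0.08847578]), 'joint_velocities': array([-5.37300086e-04,  1.89128369e-03,  1.84068873e-03, -4.13874205e-04,
       -6.46026480e-05, -8.13678941e-04,  1.04706890e-04]), 'tau': array([-5.93263521e-04, -6.25450802e+01,  4.87452617e-02, -3.91599226e+01,
        1.60555495e-02,  9.85652790e-03, -4.29557531e-05]), 'position': array([0.14959642, 0.60643762, 0.23048664]), 'ee_rot': array([-0.43638745,  0.55704318,  0.43570978,  0.55626062]), 'ft_force': array([-0.19286499, -0.40682223, -0.33957656]), 'torque': array([0.02056077, 0.0180998 , 0.04074399]), 'grip_width': 0.9986897037840855}
top {'camera_matrix': array([[482.86499027,   0.        , 323.15943961],
       [  0.        , 482.86499027, 240.00454536],
       [  0.        ,   0.        ,   1.        ]]), 'eye': array([0.47746282, 0.01328439, 0.98881396]), 'attitude': array([ 0.02527918, -0.03392456, -0.70440213,  0.70853915])}
scene {'camera_matrix': array([[541.58262762,   0.        , 316.36332392],
       [  0.        , 541.58262762, 237.153335  ],
       [  0.        ,   0.        ,   1.        ]]), 'eye': array([ 0.89171356, -0.23134881,  0.77861898]), 'attitude': array([0.2601563 , 0.12925438, 0.44806327, 0.8454888 ])}
```

View pics/top1.png

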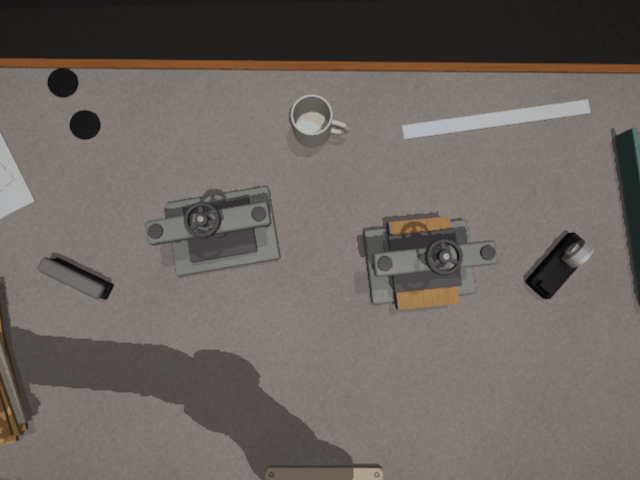

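View pics/scene1.png

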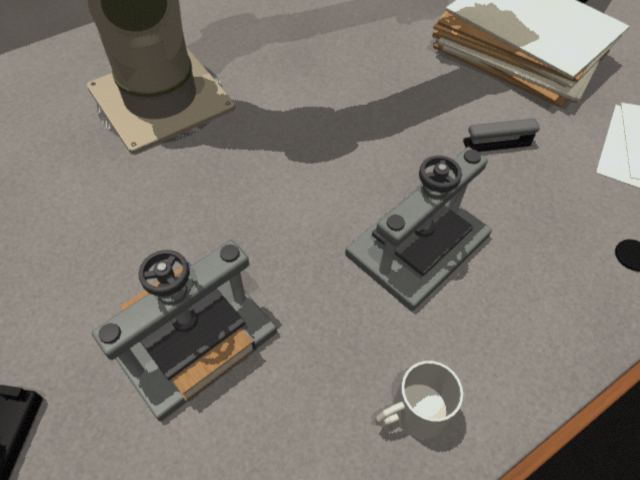

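The notebook press is the right-hand one in the top view, with its wheel near (444,257), and the left-hand one in the scene view, wheel near (164,272). The empty press's wheel is at (202,220) in the top view and (440,173) in the scene view. Next I'll locate both wheels.

```bash
cat > h.py <<'E'
from workcell import get_obs,camera,camera_info
import cv2,numpy as np
from scipy.spatial.transform import Rotation as R
def rays(ci,uv):
    K=ci["camera_matrix"];uv=np.atleast_2d(uv).astype(float)
    d=np.c_[(uv[:,0]-K[0,2])/K[0,0],-(uv[:,1]-K[1,2])/K[1,1],-np.ones(len(uv))]
    return R.from_quat(ci["attitude"]).apply(d)
def plane(ci,uv,z):
    d=rays(ci,uv);e=ci["eye"];return e+d*((z-e[2])/d[:,2])[:,None]
E
python3 - <<'E'
from h import *
for n,boxes in(("top",[(444,257),(202,220)]),("scene",[(164,272),(440,173)])):
    ci=camera_info(n);d=np.load(n+"_d.npy");im=cv2.imread(f"pics/{n}1.png")
    v,u=np.mgrid[:480,:640];r=rays(ci,np.c_[u.ravel(),v.ravel()])
    P=(ci["eye"]+r*d.ravel()[:,None]).reshape(480,640,3)
    for (a,b),zt in zip(boxes,(.213,.198)):
        m=(abs(u-a)<45)&(abs(v-b)<45)&(P[...,2]>zt-.012)&(P[...,2]<zt+.012)&(d>0)
        dark=m&(im.max(2)<75)
        c=(P[m][:,:2].max(0)+P[m][:,:2].min(0))/2
        (cx,cy),rad=cv2.minEnclosingCircle(P[m][:,:2].astype(np.float32))
        ctr=max(cv2.findContours(m.astype(np.uint8),cv2.RETR_EXTERNAL,cv2.CHAIN_APPROX_NONE)[0],key=cv2.contourArea)
        el=cv2.fitEllipse(ctr)
        print(n,m.sum(),"bbox",c,"circ",cx,cy,rad,"z",np.percentile(P[m][:,2],[5,50,95]),"ell",el,plane(ci,el[0],zt-.002))
ci=camera_info("top")
print(plane(ci,[(385,264),(488,253)],.165))
o=get_obs();print(R.from_quat(o["ee_rot"]).as_matrix())
E
```

```text
top 749 bbox [ 0.51666145 -0.19171807] circ 0.5167274475097656 -0.1922532171010971 0.029907314106822014 z [0.20402145 0.21236493 0.21848216] ell ((443.82159423828125, 256.8626403808594), (35.944732666015625, 36.826393127441406), 101.70386505126953) [[ 0.51668065 -0.19131979  0.211     ]]
top 715 bbox [0.5755605  0.20411942] circ 0.576054573059082 0.20404842495918274 0.02995370142161846 z [0.18914992 0.19689267 0.20290667] ell ((202.1885986328125, 220.18455505371094), (34.97298812866211, 36.195640563964844), 97.77955627441406) [[0.57556119 0.20334354 0.196     ]]
scene 1491 bbox [ 0.5202597  -0.19115622] circ 0.5199854373931885 -0.19079238176345825 0.030423015356063843 z [0.20267827 0.21142385 0.21762756] ell ((163.69631958007812, 272.715087890625), (44.50481033325195, 50.80280685424805), 69.90331268310547) [[ 0.52343368 -0.19153945  0.211     ]]
scene 1062 bbox [0.58066728 0.20487803] circ 0.5806853175163269 0.20504827797412872 0.030396245419979095 z [0.18714107 0.19571864 0.20208031] ell ((440.0752258300781, 173.41871643066406), (35.04248809814453, 42.526241302490234), 101.2779541015625) [[0.58311645 0.2019115  0.196     ]]
[[ 0.50620317 -0.10245166  0.165     ]
 [ 0.5260835  -0.27956099  0.165     ]]
[[-2.53327014e-04 -9.70904734e-01  2.39465933e-01]
 [-1.20806494e-03  2.39466063e-01  9.70903984e-01]
 [-9.99999238e-01 -4.33341909e-05 -1.23357919e-03]]
```

>>> move_arm(motion="0.03 -0.025 0.03 -0.09; 0.08 -0.05 0.06 -0.18; 0.13 -0.075 0.09 -0.27; 0.18 -0.105 0.1 -0.36; 0.228 -0.14 0.1 -0.45; 0.267 -0.174 0.1 -0.54; 0.303 -0.212 0.1 -0.63; 0.335 -0.253 0.1 -0.72; 0.364 -0.297 0.1 -0.81; 0.389 -0.343 0.1 -0.9", grip=1, force=60)

```text
clock: 1.35
position: [0.5393, 0.2622, 0.3308]
ee_rot: [-0.15, 0.691, 0.149, 0.691]
ft_force: [0.4, 0.2, 0.2]
grip_width: 1.002
```

>>> move_arm(motion="0.015 -0.045 0 -0.133; 0.025 -0.09 0 -0.266; 0.03 -0.14 0 -0.4; 0.035 -0.19 0 -0.53; 0.035 -0.24 0 -0.665; 0.03 -0.29 -0.01 -0.8; 0.02 -0.34 -0.02 -0.93; 0.005 -0.385 -0.03 -1.06; -0.01 -0.425 -0.04 -1.2; -0.0215 -0.454 -0.04 -1.33")

```text
clock: 2.6
position: [0.5157, -0.192, 0.2905]
ee_rot: [0.31, 0.636, -0.31, 0.635]
ft_force: [-0.2, -0.1, 0.4]
grip_width: 1.0
```

```bash
python3 - <<'E'
from h import *
o=get_obs();print(o["position"],o["joint_pos"],R.from_quat(o["ee_rot"]).as_matrix()[:,2])
ci=camera_info("wrist");p,d=camera("wrist");cv2.imwrite("pics/w1.png",p[:,:,::-1])
p2,_=camera("top");cv2.imwrite("pics/t2.png",p2[:,:,::-1])
v,u=np.mgrid[:480,:640];P=(ci["eye"]+rays(ci,np.c_[u.ravel(),v.ravel()])*d.ravel()[:,None]).reshape(480,640,3)
m=(np.hypot(P[...,0]-.5175,P[...,1]+.192)<.045)&(P[...,2]>.203)&(P[...,2]<.225)&(d>0)
print(m.sum(),cv2.minEnclosingCircle(P[m][:,:2].astype(np.float32)),np.percentile(P[m][:,2],[5,50,95]) if m.any() else 0)
print(ci)
E
```

```text
[ 0.51567818 -0.19200531  0.29045162] [-0.39492833  0.15618113  0.758105    1.60171215 -0.10790521  1.42824409
 -0.53460816] [ 0.61594552 -0.78778812 -0.00099584]
4237 ((0.5161066055297852, -0.1885378360748291), 0.030062196776270866) [0.20561731 0.21290049 0.21837427]
{'camera_matrix': array([[353.48428774,   0.        , 319.81868617],
       [  0.        , 353.48428774, 234.59907737],
       [  0.        ,   0.        ,   1.        ]]), 'eye': array([ 0.57490518, -0.14275561,  0.43331146]), 'attitude': array([-0.13835788,  0.06931699, -0.43260012,  0.88820571])}
```

View pics/w1.png

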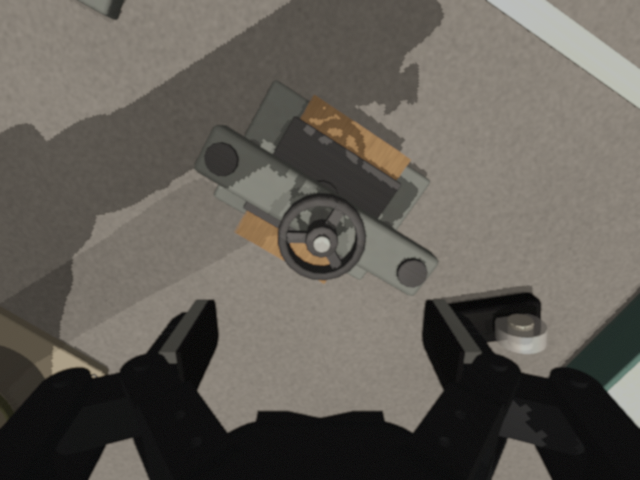

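>>> move_arm(motion="0 0 -0.03 0; 0 0 -0.06 0; 0 0 -0.085 0; 0 0 -0.1 0; 0 0 -0.1075 0; 0 0 -0.1075 0; 0 0 -0.1075 0")

```text
clock: 3.58
position: [0.5176, -0.1903, 0.1846]
ee_rot: [0.308, 0.636, -0.308, 0.637]
ft_force: [0.7, -0.0, -1.2]
grip_width: 0.997
```

```bash
python3 - <<'E'
from h import *
o=get_obs();print(o["position"],o["ft_force"])
p,d=camera("wrist");cv2.imwrite("pics/w2.png",p[:,:,::-1])
p,d=camera("scene");cv2.imwrite("pics/s2.png",p[:,:,::-1])
E
```

```text
[ 0.51759828 -0.19029965  0.1846452 ] [ 6.63580537e-01 -8.68643919e-04 -1.23000164e+00]
```

View pics/w2.png

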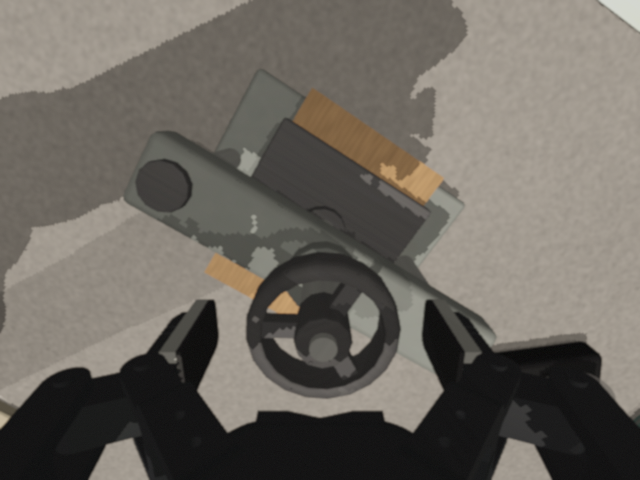

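View pics/s2.png

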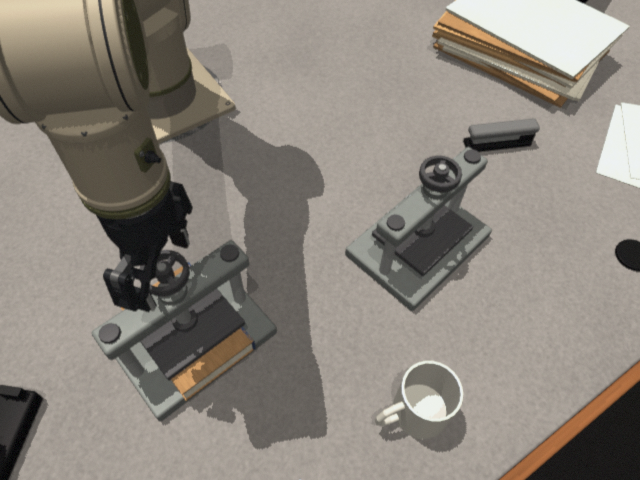

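The wheel centre at (322,325) sits midway between the fingers, so I'll close.

>>> move_arm(motion="0 0 0 0; 0 0 0 0; 0 0 0 0; 0 0 0 0; 0 0 0 0; 0 0 0 0", grip=0.4, force=50)

```text
clock: 4.42
position: [0.5182, -0.1913, 0.1851]
ee_rot: [0.308, 0.635, -0.308, 0.638]
ft_force: [0.9, -2.3, 4.8]
grip_width: 0.657
```

>>> move_arm(motion="0.001 -0.001 0.0006 0.05; 0.001 -0.001 0.0018 0.15; 0.001 -0.001 0.003 0.25; 0.001 -0.001 0.0036 0.3; 0.001 -0.001 0.0036 0.3")

```text
clock: 5.05
position: [0.5185, -0.1915, 0.1886]
ee_rot: [0.209, 0.675, -0.209, 0.676]
ft_force: [-3.9, 1.1, 9.2]
grip_width: 0.649
```

```bash
python3 - <<'E'
from h import *
o=get_obs();print(o["position"],o["ft_force"],o["torque"],o["grip_width"],R.from_quat(o["ee_rot"]).as_matrix()[:,2])
p,d=camera("wrist");cv2.imwrite("pics/w3.png",p[:,:,::-1])
E
```

```text
[ 0.51848569 -0.19153243  0.1886474 ] [-3.87598431  1.12170944  9.15656081] [0.04937979 0.41753029 0.00609831] 0.6491740737064307 [ 0.8249568  -0.5651943   0.00129405]
```

View pics/w3.png

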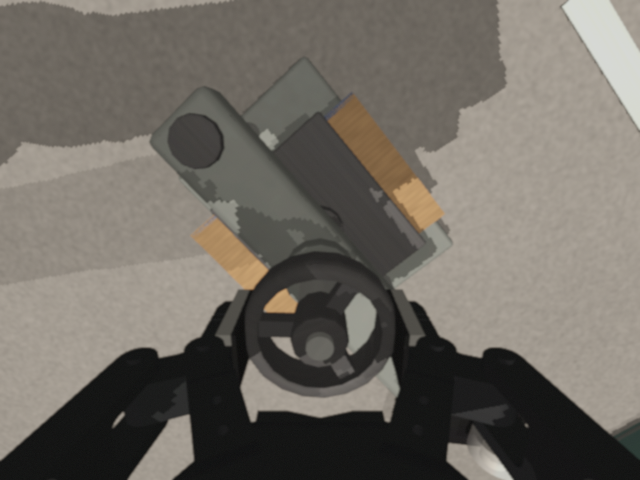

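The spokes kept their place relative to the gripper, so the wheel is turning with it. I'll continue.

>>> move_arm(motion="0 0 0.001 0.06; 0 0 0.0022 0.17; 0 0 0.0036 0.28; 0 0 0.005 0.39; 0 0 0.0064 0.5; 0 0 0.0078 0.61; 0 0 0.0092 0.72; 0 0 0.0104 0.82; 0 0 0.011 0.87; 0 0 0.011 0.87")

```text
clock: 6.35
position: [0.5191, -0.1915, 0.1992]
ee_rot: [-0.095, 0.7, 0.094, 0.702]
ft_force: [5.3, -1.4, 2.2]
grip_width: 0.655
```

```bash
python3 - <<'E'
from h import *
o=get_obs();print(o["position"],o["ft_force"],o["torque"],o["grip_width"],R.from_quat(o["ee_rot"]).as_matrix()[:,2])
p,d=camera("wrist");cv2.imwrite("pics/w4.png",p[:,:,::-1])
E
```

```text
[ 0.51914202 -0.19152637  0.19917633] [ 5.33984547 -1.37554561  2.21921714] [-0.30636554 -1.24632339  0.11919941] 0.6546269993817078 [0.96412662 0.26543141 0.00245466]
```

View pics/w4.png

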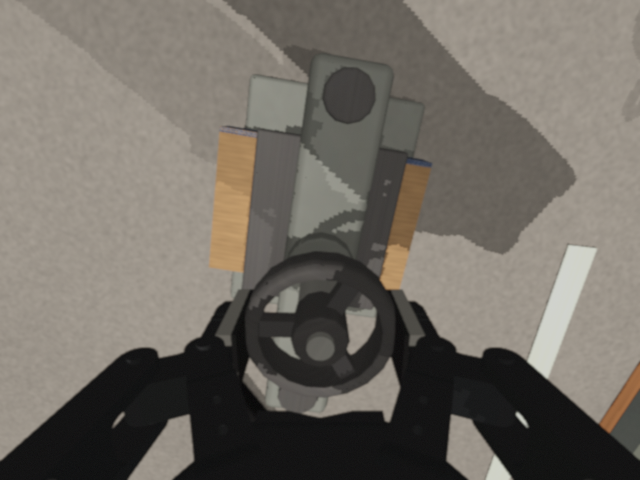

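The wheel stayed fixed in the gripper through about 1.17 rad, roughly 14 mm of rise. Now I'll release, back off upward and check.

>>> move_arm(motion="0 0 0 0; 0 0 0 0; 0 0 0 0; 0 0 0 0; 0 0 0 0; 0 0 0.02 0; 0 0 0.05 0; 0 0 0.09 0; 0 0 0.12 0; 0 0 0.14 0", grip=1)

```text
clock: 7.65
position: [0.5183, -0.1913, 0.34]
ee_rot: [-0.095, 0.7, 0.095, 0.701]
ft_force: [0.8, 0.4, 0.0]
grip_width: 1.004
```

>>> move_arm(motion="0 0.04 0.02 0.1; 0 0.09 0.02 0.2; 0 0.13 0.02 0.3; 0 0.17 0.02 0.3; 0 0.18 0.02 0.3; 0 0.18 0.02 0.3")

```text
clock: 8.4
position: [0.5181, -0.0112, 0.3584]
ee_rot: [-0.199, 0.679, 0.199, 0.679]
ft_force: [0.3, -0.2, -1.1]
grip_width: 0.999
```

```bash
python3 - <<'E'
from h import *
for n,b,zs in(("top",[(444,257),(202,220)],(.227,.198)),("scene",[(164,266),(440,173)],(.227,.198))):
    ci=camera_info(n);p,d=camera(n);cv2.imwrite(f"pics/{n}5.png",p[:,:,::-1])
    v,u=np.mgrid[:480,:640];P=(ci["eye"]+rays(ci,np.c_[u.ravel(),v.ravel()])*d.ravel()[:,None]).reshape(480,640,3)
    for (x,y),zz in zip([(.5175,-.191),(.577,.204)],zs):
        rr=np.hypot(P[...,0]-x,P[...,1]-y)
        m=(rr<.034)&(P[...,2]>.18)&(P[...,2]<.25)&(d>0)
        print(n,m.sum(),np.percentile(P[m][:,2],[5,50,95]) if m.any() else 0)
print(get_obs()["clock"],get_obs()["position"])
E
```

```text
top 2 [0.22486741 0.22564383 0.22642024]
top 745 [0.18648332 0.19674594 0.20310693]
scene 1706 [0.21258335 0.22475782 0.23150588]
scene 1171 [0.18468221 0.19500224 0.20210705]
8.5 [ 0.5181469  -0.012675    0.35851712]
```

View pics/scene5.png

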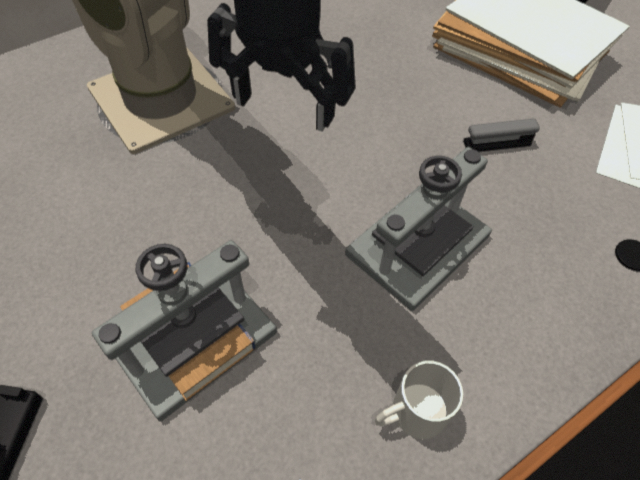

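View pics/top5.png

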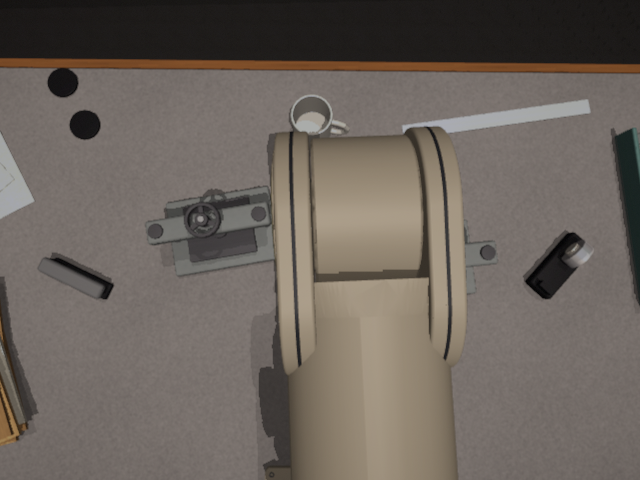

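The scene view shows the wheel raised, at (161,266), and the notebook and empty press where they were. Median wheel height rose from 0.2114 m to 0.2248 m, about 13.5 mm.

```bash
python3 -c "
from workcell import hand_in
print(hand_in())"
```

```text
the job is handed in; nothing more can be done
None
```

I opened the press holding the notebook, and its platen now stands about 13–14 mm higher than it started, against the 10 mm asked. I gripped its handwheel across the rim at 50 N and turned it about 1.17 rad anticlockwise, following it up. Then I let go and moved the arm clear, and handed in at about 8.5 s.

- **Rise:** scene-camera depth put the wheel 13.4 mm higher, and the turn angle works out to 14 mm. The wheel stayed fixed in the gripper throughout.
- **Forces:** the wrist-force readings I took while gripping the wheel stayed at about 10 N or less.
- **Notebook:** it looks unmoved in the scene picture, but I did not measure its position.
- **Empty press:** its wheel reads the same height as before.
- **Top camera:** it could not check the opened wheel because the arm blocked its view.
- **Wheel position:** before the grasp, the three cameras disagreed on the wheel's centre by about 3–4 mm. I aimed between their readings, and the wheel was central between the fingers when I closed.

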